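# Hang the push block back on its tool board

## Task

Put the blue push block away: take it by its wooden grip, pass its keyhole opening over the stud head of the sloping board with the blue shape painted on it, so that the base plate lies flat on the board, then slide it down the slope until the stud sits fully home at the end of the narrow slot. Leave it hanging straight with its keyhole end uppermost, let go, and leave the other things on the bench where they are.

Things in the scene. Friction and masses are not known exactly. Their poses are not given: they have to be found in the camera images.
- push_block: blue push block: base plate 170 long (x) by 100 wide (y) by 6 thick, lying flat on the bench, with a wooden grip bar on top. Origin: centre of the underside; x points to the keyhole end, z to the grip side. 0.28 to 0.56 kg. Keyhole right through the plate: eight-sided opening 34 across, then a funnel into a slot 13 wide that ends at x = +68.
- block_grip (a point): middle of the push block's grip, 27 above the underside: a solid wooden bar 76 long (along block x), 24 wide (y), from 6 to 48 above the underside; lies at block x = -32, y = 0
- block_opening (a point): centre of the keyhole's wide opening, in the plane of the plate's underside (block x = +32, y = 0, z = 0)
- block_slot_end (a point): where the stud's axis sits when fully home at the end of the narrow slot, in the plane of the underside (block x = +63.5, y = 0, z = 0)
- blue_stud: headed steel stud on the blue board's sloping face (30 degrees to the bench). Origin: centre of the stud's foot on the face's surface, 80 below the face's top edge along the slope. x up the slope, y across, z out of the face along the stud. Shank 9 diameter; head 22 diameter, underside 10 and top 16 above the face.
- orange_stud: headed steel stud on the orange board's sloping face (30 degrees to the bench). Origin: centre of the stud's foot on the face's surface, 80 below the face's top edge along the slope. x up the slope, y across, z out of the face along the stud. Shank 9 diameter; head 22 diameter, underside 10 and top 16 above the face.
- blue_board: fixed wooden stand with a plywood face 150 wide, 260 long, sloping up and away from the robot at 30 degrees; top edge 153 above the bench. Painted on it: a filled blue rectangle 170 by 100, the push block's shape as hung. Origin: centre of its foot (210 by 150); at yaw 0 the face looks to the robot (-x) and up.
- orange_board: fixed wooden stand with a plywood face 150 wide, 260 long, sloping up and away from the robot at 30 degrees; top edge 153 above the bench. Painted on it: an orange disc with a stem; not the push block's place. Origin: centre of its foot (210 by 150); at yaw 0 the face looks to the robot (-x) and up.
- screwdriver: orange-handled screwdriver, 190 long, lying; origin under its middle; leave alone
- glue_bottle: glue bottle with red cap, 38 diameter, 90 high, standing; origin: centre of its foot; leave alone
- tape_roll: white roll of tape, 60 diameter, 24 high, lying flat; origin: centre of its underside; leave alone
- wrench: steel wrench, 160 long, lying; origin under its middle; leave alone
- rivet_jar: jar with steel lid, 68 diameter, 85 high; origin: centre of its foot; leave alone
- cement_tin: tin with red label, 72 diameter, 120 high; origin: centre of its foot; leave alone
Not all that is in view belongs to the job. What is shaped like the push_block but green or purple is not meant.

How it is judged:
By the outcome, as a careful person would: the job done as asked, in the order asked, and still so for the second after the job is handed in, with the robot touching nothing.
It also fails if it takes over 48 s, if anything falls off the work surface, if the arm or the gripper's body presses on something with over 40 N, if the wrist force passes 120 N, or if a joint passes its speed limit or range.

## Robot

A 6-joint arm with a two-finger parallel gripper is mounted at the origin on the work surface. World frame = base frame: x ahead of the robot, y to its left, z up, the work surface at z = 0. Lengths are in mm, angles in rad, forces in N, time in s.
With the tool pointing down it reaches from about 150 to 775 mm from the base axis. Payload 6.1 kg.
Tool frame: the origin (TCP) lies at the very end of the fingers, on their centre line; the grasp point (between the pads) lies 19 mm behind it; z points along the fingers, y is the line along which they close (so a half turn about z gives the same grasp; the last joint's range is limited). The gripper opens to 85 mm and grips with 20 to 120 N. Pads are 22 mm wide; open, the fingers measure 114 mm over their backs; the gripper's body (76 mm by 85 mm) begins 54 mm behind the grasp point. The pads swing forward as they close: fully open they stand 13 mm farther back than shut.
Start: joints at [1.271, 0.126, -0.04, 1.405, 0, 1.571], TCP at [155.041, 501.568, 231.295] pointing down, gripper open.
Joint ranges: [-2.72, 2.72], [-0.95, 1.95], [-1.27, 1.35], [-1.78, 2.02], [-1.46, 1.47], [-3.14, 3.14]. Speed limits (rad/s): [2.39, 2.39, 3.01, 3.14, 3.14, 3.14].

## Interface

Orientations are given as [roll, pitch, yaw] about the fixed x, y, z axes, in that order (R = Rz(yaw) Ry(pitch) Rx(roll)).
In Python, from cell import ctrl gives the robot as it stands. The module is installed in compiled form; this text tells all that it offers.
- The arm moves only by the tool servo_tool, never from a script. Its argument "increments" is a list of rows, each an object of numbers: "dx", "dy", "dz": the shift along the tool's x, y, z in mm; "rx", "ry", "rz": the turn, a rotation vector about the tool's x, y, z in degrees; "fingers": the closure, from 0 (fully open) to 1 (shut). A call has 1 to 8 rows; each row shifts and turns the commanded pose from where the row before left it, along the tool's axes as they then stand; what a row does not reach is not made up. A row lasts 1/10 s, in which the tool goes at most 50 mm and 8.59 degrees, less where a joint would pass 70% of its speed; a pose out of reach is approached as far as the arm can. A call with a gripper value outside its range is refused whole. The fingers move at their own pace and stop on an object; the grip force is fixed at half the most. Time passes only in rows, so rows that do not move let the fingers close. It gives the time, the measured TCP pose, the force, the opening and the grip force at its end, in the units of the state.
- ctrl.get_state(): the state, without advancing time (a new reading comes with each control period).
- ctrl.read_camera(name): name is "scene" or "top"; returns a dict with "color" (420x560x3 uint8, red, green, blue), "intrinsics" (3x3 intrinsics, pixels), "rvec" (rotation vector, rad) and "tvec" (3), from world to camera coordinates, as OpenCV has them. Camera axes: x right, y down, z forward; pixel columns grow to the right and rows downward; lengths in mm; the calibration is good to about 2 mm. A picture is of the moment at which its call begins. There is no depth.
- ctrl.close_job(): hands the job in; it is judged then, once.
The state is a dict: "clock": time; "q": joint angles; "dq": joint speeds; "tau": joint torques, N m; "tool_pos": TCP position; "tool_rot": TCP orientation; "contact_force": force on the tool from outside, world axes, zero at the start; "moment": the same for the moment, N m; "width": opening from 0.0 (shut) to 1.0 (fully open); "grasp_force": force on a finger pad.
Only numpy, scipy, OpenCV 4.12 (cv2) and the standard library are available. Lean on these libraries where they do the work, as an engineer would, in place of code of your own. Each camera call takes 0.05 s, during which the arm holds its last target. There are 200 camera calls.

## Working session

There is one attempt and no reset: what is moved stays moved. The work goes in short steps, Python scripts to look and compute and a tool call to move; the robot and the scene stay as the last step left them, time stands still between calls to the robot, and variables do not carry over. Pictures are saved under pics/ and viewed, at most 10 in all, crops included, and the job is handed in when it is done.

Besides the shell and the picture viewer there is one more tool, called after "Call:" in YAML: its name, and indented under it one key for each argument. servo_tool: Moves the arm, as the interface text tells. Its arguments: {"type":"object","properties":{"increments":{"type":"array","items":{"type":"object","properties":{"dx":{"type":"number"},"dy":{"type":"number"},"dz":{"type":"number"},"rx":{"type":"number"},"ry":{"type":"number"},"rz":{"type":"number"},"fingers":{"type":"number"}}}}},"required":["increments"]}

```bash
mkdir -p pics
python3 - <<'E'
from cell import ctrl
import cv2,pickle
d={}
for n in("scene","top"):
    c=ctrl.read_camera(n);d[n]=c
    cv2.imwrite(f"pics/{n}0.png",c["color"][:,:,::-1])
    print(n,c["intrinsics"].tolist(),c["rvec"],c["tvec"])
pickle.dump(d,open("c0.pkl","wb"))
print(ctrl.get_state())
E
```

```text
scene [[468.61648835635265, 0.0, 283.33641407928604], [0.0, 468.61648835635265, 211.28984133118576], [0.0, 0.0, 1.0]] [ 1.7390672   1.54334501 -0.75360962] [-223.02115924 -195.87228604 1916.71654906]
top [[531.037082298705, 0.0, 289.56732819137454], [0.0, 531.037082298705, 211.09217225089498], [0.0, 0.0, 1.0]] [ 2.13546212 -2.10807553  0.20703041] [ 153.10945679  510.01894654 1359.11259131]
{'clock': 0.1, 'q': array([ 1.27096807e+00,  1.26302719e-01, -4.05128503e-02,  1.40537125e+00,
       -1.75621480e-05,  1.57076789e+00]), 'dq': array([-0.00112129, -0.00050253,  0.00315149, -0.00088343,  0.00037188,
       -0.00051924]), 'tau': array([ 1.63627868e-03, -4.36897838e+01,  3.53610241e+01,  1.35263120e-02,
        1.44365049e-04,  3.46129696e-06]), 'tool_pos': array([154.96050626, 501.23252741, 230.61254887]), 'tool_rot': array([-3.14020216e+00,  1.75225939e-05,  2.84179286e+00]), 'contact_force': array([ 0.95682182, -0.55995861,  0.97620785]), 'moment': array([ 0.01610115,  0.04572747, -0.0016445 ]), 'grasp_force': 0.0, 'width': 0.9973456116613191}
```

View pics/scene0.png

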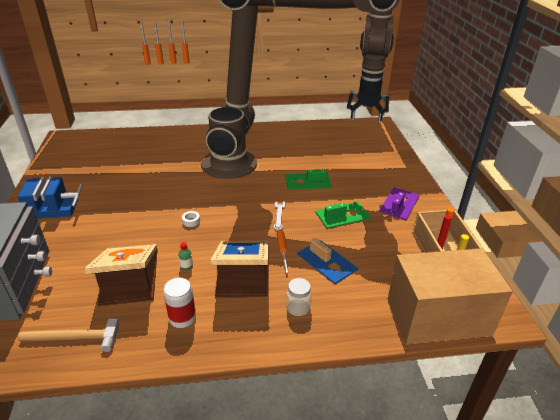

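View pics/top0.png

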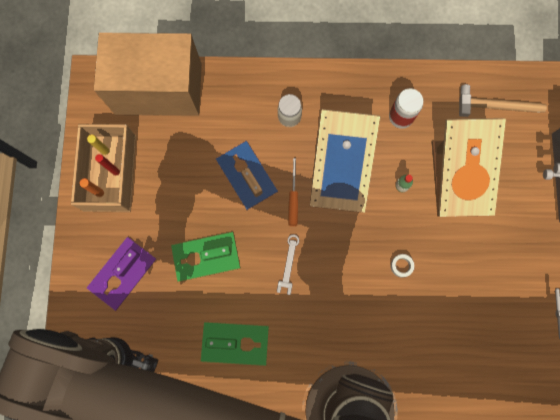

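The top view shows the blue block at about (247,175), the blue board's stud head at (347,145), and the orange board on the right. The screwdriver lies between the block and the blue board. Next I'll measure the block and the stud.

```bash
cat > h.py <<'E'
import numpy as np,cv2
def cam(c): 
    R,_=cv2.Rodrigues(np.array(c["rvec"],float));return c["intrinsics"],R,np.array(c["tvec"],float).ravel()
def ray(c,p):
    K,R,t=cam(c);d=R.T@np.linalg.inv(K)@np.array([p[0],p[1],1.]);return -R.T@t,d
def cast(c,p,z=0,n=(0,0,1),p0=None):
    o,d=ray(c,p);n=np.array(n,float);p0=np.array([0,0,z],float) if p0 is None else p0
    return o+d*(n@(p0-o))/(n@d)
def tri(c1,p1,c2,p2):
    o1,d1=ray(c1,p1);o2,d2=ray(c2,p2)
    s=np.linalg.lstsq(np.c_[d1,-d2],o2-o1,rcond=None)[0];a=o1+d1*s[0];b=o2+d2*s[1]
    return (a+b)/2,np.linalg.norm(a-b)
def proj(c,P):
    K,R,t=cam(c);return cv2.projectPoints(np.float64(P).reshape(-1,1,3),R,t,K,None)[0].reshape(-1,2)
def blue(c,roi):
    h=cv2.cvtColor(c["color"],cv2.COLOR_RGB2HSV);m=cv2.inRange(h,(100,110,40),(125,255,255))
    k=np.zeros_like(m);x0,y0,x1,y1=roi;k[y0:y1,x0:x1]=m[y0:y1,x0:x1];return k
E
python3 - <<'E'
import pickle;from h import *
d=pickle.load(open("c0.pkl","rb"));T,S=d["top"],d["scene"]
m=blue(T,(210,130,285,215));cs,_=cv2.findContours(m,cv2.RETR_EXTERNAL,cv2.CHAIN_APPROX_NONE)
c=max(cs,key=cv2.contourArea)
P=np.array([cast(T,p[0],6)[:2] for p in c],np.float32);r=cv2.minAreaRect(P);print("block",r,cv2.boxPoints(r).tolist())
m=blue(T,(310,120,375,205));cs,_=cv2.findContours(m,cv2.RETR_EXTERNAL,cv2.CHAIN_APPROX_NONE)
c=max(cs,key=cv2.contourArea);r=cv2.minAreaRect(c);print("paint px",r,cv2.boxPoints(r).tolist())
# board face corner estimates: light plywood in top
h=cv2.cvtColor(T["color"],cv2.COLOR_RGB2HSV)
for n,(x,y,w,hh) in dict(board=(300,95,95,125),block=(205,130,90,90)).items():
    cr=cv2.resize(T["color"][y:y+hh,x:x+w],None,fx=4.4,fy=4.4,interpolation=cv2.INTER_CUBIC)
    cr=cv2.resize(cr,(390,540));cv2.imwrite(f"pics/{n}.png",cr[:,:,::-1])
a,b=[cv2.imread(f"pics/{n}.png") for n in("board","block")]
cv2.imwrite("pics/two.png",np.hstack([a,b]))
print("head z127",cast(T,(347,145),127),tri(T,(347,145),S,(241,249)))
E
```

```text
block ((642.9423217773438, 295.5595703125), (109.36982727050781, 94.58370971679688), 32.714290618896484) [[571.3728637695312, 305.7953186035156], [622.4906616210938, 226.21485900878906], [714.5117797851562, 285.3238220214844], [663.3939819335938, 364.904296875]]
paint px ((343.4497985839844, 164.38475036621094), (36.4305305480957, 56.090091705322266), 7.4314093589782715) [[321.7602233886719, 189.83828735351562], [329.0148620605469, 134.21932983398438], [365.1393737792969, 138.93121337890625], [357.8847351074219, 194.5501708984375]]
head z127 [667.39486945  14.689902   127.        ] (array([669.70511722,  15.26168629, 120.23978197]), np.float64(2.663567831380823))
```

View pics/two.png

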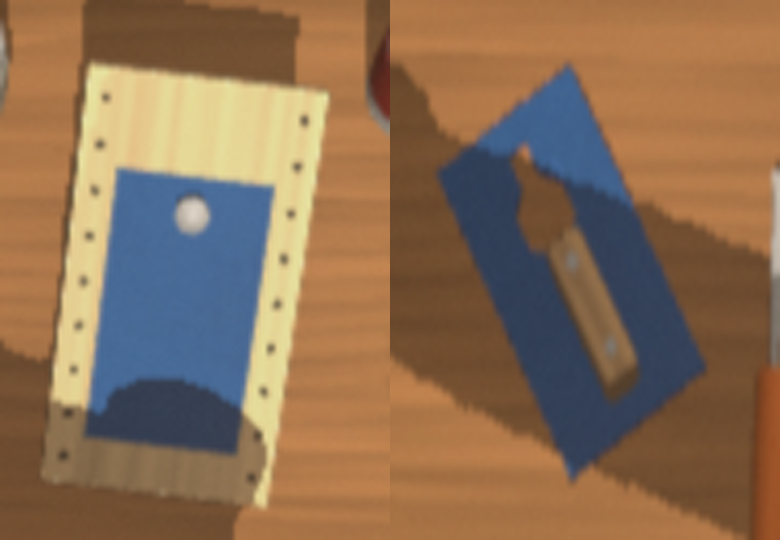

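The crops show the full block outline. Its keyhole end points up and to the left (far and left). The board's four corners are clear too, with the stud head at pixel (346.8,144.8).

Run:
```python
import pickle;from h import *
d=pickle.load(open("c0.pkl","rb"));T,S=d["top"],d["scene"]
B=np.array([cast(T,p,6) for p in [(246.5,140.8),(215.8,159.2),(247,210),(278.2,191.3)]])
print(B.round(1).tolist());L=np.linalg.norm
print("sides",L(B[0]-B[1]),L(B[1]-B[2]),L(B[2]-B[3]),L(B[3]-B[0]))
c=B.mean(0);u=(B[0]+B[1]-B[2]-B[3]);u/=L(u);print("c",c,"yaw",np.degrees(np.arctan2(u[1],u[0])),"grip",c-32*u)
# grip top face in crop
G=np.array([cast(T,(205+(x-390)/4.333,130+y/6),48) for x,y in [(550,248),(580,228),(637,362),(610,385)]]);print("grip top",G.mean(0),L(G[0]-G[1]),L(G[1]-G[2]))
F=np.array([cast(T,p,z) for p,z in [((321.4,110),153),((379.9,116.5),153),((364.6,212.4),23),((310.2,206.6),23)]])
print(F.round(1).tolist());print("sides",[L(F[i]-F[(i+1)%4]) for i in range(4)])
e=F[0]-F[1];w=(F[0]+F[1]-F[2]-F[3])/2;print("yaw by edge",np.degrees(np.arctan2(-e[0],e[1])),"by slope",np.degrees(np.arctan2(w[1],w[0])),"pitch",np.degrees(np.arctan2(w[2],np.hypot(*w[:2]))))
n=np.cross(w,e);n/=L(n);p0=F.mean(0)
P=np.array([cast(T,p,n=n,p0=p0) for p in [(328.7,133.9),(366.7,138.1),(357.7,200.3),(321.2,195.9)]])
print("paint",P.round(1).tolist(),[L(P[i]-P[(i+1)%4]) for i in range(4)])
w2=P[0]+P[1]-P[2]-P[3];print("paint yaw",np.degrees(np.arctan2(w2[1],w2[0])))
wd=w/L(w);print("foot from edge",(F[0]+F[1])/2-80*wd,"from head",cast(T,(346.8,144.8),127)-16*n, "n",n)
```

```text
[[715.5, 282.9, 6.0], [660.8, 366.9, 6.0], [517.8, 276.0, 6.0], [571.4, 191.6, 6.0]]
sides 100.22431621439986 169.3992365974524 99.97854471934566 170.60791285582889
c [616.38090252 279.35006651   6.        ] yaw 32.39606392022349 grip [589.36123105 262.20546521   6.        ]
grip top [589.26408123 261.14403716  48.        ] 20.69879119148876 71.49223148469076
[[751.0, 82.1, 153.0], [735.6, -66.6, 153.0], [512.1, -43.0, 23.0], [526.1, 104.0, 23.0]]
sides [np.float64(149.48199468034696), np.float64(259.6503782108297), np.float64(147.6899983063628), np.float64(260.6708363180853)]
yaw by edge -5.906015275281317 by slope -5.792561563527836 pitch 29.979798386143983
paint [[697.8, 61.3, 123.7], [687.7, -36.6, 123.7], [541.8, -22.7, 39.2], [552.5, 75.3, 39.5]] [np.float64(98.4641000766792), np.float64(169.27238361783077), np.float64(98.51366227562217), np.float64(168.47975576265932)]
paint yaw -5.4753030033887855
foot from edge [674.37782499  14.71876922 113.02443027] from head [675.87603192  14.37596876 113.14078051] n [-0.49704298  0.05141714  0.86620122]
```

Every measured size matches what was given. The block's yaw is 32.4° with its grip at (589,262). The stud foot is at (675,14.5,113) and the board's yaw is −5.7°. I'll approach the grip now.

Call:
servo_tool:
  increments:
    - {"dx":-37,"dy":-8,"dz":7,"fingers":0}
    - {"dx":-37,"dy":-8,"dz":7,"fingers":0}
    - {"dx":-37,"dy":-8,"dz":7,"fingers":0}
    - {"dx":-37,"dy":-8,"dz":7,"fingers":0}
    - {"dx":-37,"dy":-8,"dz":7,"fingers":0}
    - {"dx":-37,"dy":-8,"dz":7,"fingers":0}
    - {"dx":-37,"dy":-8,"dz":7,"fingers":0}
    - {"dx":-37,"dy":-8,"dz":7,"fingers":0}

```text
$.increments[0]: bad value
```

Call:
servo_tool:
  increments:
    - {"dx":-37,"dy":-8,"dz":7,"fingers":0}
    - {"dx":-37,"dy":-8,"dz":7,"fingers":0}
    - {"dx":-37,"dy":-8,"dz":7,"fingers":0}
    - {"dx":-37,"dy":-8,"dz":7,"fingers":0}
    - {"dx":-37,"dy":-5,"dz":7,"fingers":0}
    - {"rz":-8.3,"fingers":0}
    - {"rz":-8.3,"fingers":0}
    - {"rz":-8.3,"fingers":0}

```text
$.increments[0]: bad value
```

Call:
servo_tool:
  increments:
    - {"rz":-8.3,"fingers":0}
    - {"rz":-8.3,"fingers":0}
    - {"rz":-8.1,"fingers":0}
    - {"fingers":0}
    - {"fingers":0}

```text
$.increments[0]: bad value
```

Call:
servo_tool:
  increments:
    - {"dx":-37,"dy":-8,"dz":7,"rx":0,"ry":0,"rz":0,"fingers":0}

```text
clock: 0.2
tool_pos: [186.4, 484.5, 224.2]
tool_rot: [3.141, -0.001, 2.847]
contact_force: [1.4, 0.1, -0.4]
width: 1.0
grasp_force: 0.0
```

A row needs all of its fields filled in.

Call:
servo_tool:
  increments:
    - {"dx":-37,"dy":-8,"dz":7,"rx":0,"ry":0,"rz":0,"fingers":0}
    - {"dx":-37,"dy":-8,"dz":7,"rx":0,"ry":0,"rz":0,"fingers":0}
    - {"dx":-37,"dy":-8,"dz":7,"rx":0,"ry":0,"rz":0,"fingers":0}
    - {"dx":-37,"dy":-8,"dz":7,"rx":0,"ry":0,"rz":0,"fingers":0}
    - {"dx":-37,"dy":-8,"dz":7,"rx":0,"ry":0,"rz":0,"fingers":0}
    - {"dx":-37,"dy":-8,"dz":7,"rx":0,"ry":0,"rz":0,"fingers":0}
    - {"dx":-37,"dy":-8,"dz":7,"rx":0,"ry":0,"rz":0,"fingers":0}
    - {"dx":-37,"dy":-8,"dz":7,"rx":0,"ry":0,"rz":0,"fingers":0}

```text
clock: 1.0
tool_pos: [453.0, 333.3, 167.6]
tool_rot: [-3.141, -0.0, 2.842]
contact_force: [0.5, 0.4, -0.2]
width: 1.0
grasp_force: 0.0
```

Call:
servo_tool:
  increments:
    - {"dx":-37,"dy":-8,"dz":7,"rx":0,"ry":0,"rz":0,"fingers":0}
    - {"dx":-37,"dy":-8,"dz":7,"rx":0,"ry":0,"rz":0,"fingers":0}
    - {"dx":-37,"dy":-8,"dz":7,"rx":0,"ry":0,"rz":0,"fingers":0}
    - {"dx":-37,"dy":-5,"dz":7,"rx":0,"ry":0,"rz":0,"fingers":0}
    - {"dx":0,"dy":0,"dz":0,"rx":0,"ry":0,"rz":-8.3,"fingers":0}
    - {"dx":0,"dy":0,"dz":0,"rx":0,"ry":0,"rz":-8.3,"fingers":0}
    - {"dx":0,"dy":0,"dz":0,"rx":0,"ry":0,"rz":-8.3,"fingers":0}
    - {"dx":0,"dy":0,"dz":0,"rx":0,"ry":0,"rz":-8.3,"fingers":0}

```text
clock: 1.8
tool_pos: [584.6, 262.7, 139.5]
tool_rot: [-3.141, -0.001, -2.856]
contact_force: [0.0, -0.6, 0.1]
width: 1.001
grasp_force: 0.0
```

Call:
servo_tool:
  increments:
    - {"dx":0,"dy":0,"dz":0,"rx":0,"ry":0,"rz":-8.3,"fingers":0}
    - {"dx":0,"dy":0,"dz":0,"rx":0,"ry":0,"rz":-8.1,"fingers":0}
    - {"dx":0,"dy":0,"dz":0,"rx":0,"ry":0,"rz":0,"fingers":0}
    - {"dx":0,"dy":0,"dz":0,"rx":0,"ry":0,"rz":0,"fingers":0}

```text
clock: 2.2
tool_pos: [584.6, 262.9, 139.9]
tool_rot: [3.142, -0.001, -2.579]
contact_force: [-0.3, -0.6, 0.3]
width: 0.997
grasp_force: 0.0
```

Call:
servo_tool:
  increments:
    - {"dx":-3.2,"dy":-3.5,"dz":25,"rx":0,"ry":0,"rz":0,"fingers":0}
    - {"dx":0,"dy":0,"dz":30,"rx":0,"ry":0,"rz":0,"fingers":0}
    - {"dx":0,"dy":0,"dz":30,"rx":0,"ry":0,"rz":0,"fingers":0}
    - {"dx":0,"dy":0,"dz":22,"rx":0,"ry":0,"rz":0,"fingers":0}
    - {"dx":0,"dy":0,"dz":12,"rx":0,"ry":0,"rz":0,"fingers":0}
    - {"dx":0,"dy":0,"dz":8,"rx":0,"ry":0,"rz":0,"fingers":0}
    - {"dx":0,"dy":0,"dz":0,"rx":0,"ry":0,"rz":0,"fingers":0}
    - {"dx":0,"dy":0,"dz":0,"rx":0,"ry":0,"rz":0,"fingers":0}

```text
clock: 3.0
tool_pos: [590.0, 262.1, 14.3]
tool_rot: [-3.141, 0.001, -2.576]
contact_force: [0.5, -0.2, 0.4]
width: 1.003
grasp_force: 0.0
```

Call:
servo_tool:
  increments:
    - {"dx":0,"dy":0,"dz":0,"rx":0,"ry":0,"rz":0,"fingers":1}
    - {"dx":0,"dy":0,"dz":0,"rx":0,"ry":0,"rz":0,"fingers":1}
    - {"dx":0,"dy":0,"dz":0,"rx":0,"ry":0,"rz":0,"fingers":1}
    - {"dx":0,"dy":0,"dz":0,"rx":0,"ry":0,"rz":0,"fingers":1}
    - {"dx":0,"dy":0,"dz":0,"rx":0,"ry":0,"rz":0,"fingers":1}
    - {"dx":0,"dy":0,"dz":0,"rx":0,"ry":0,"rz":0,"fingers":1}
    - {"dx":0,"dy":0,"dz":0,"rx":0,"ry":0,"rz":0,"fingers":1}
    - {"dx":0,"dy":0,"dz":0,"rx":0,"ry":0,"rz":0,"fingers":1}

```text
clock: 3.8
tool_pos: [589.4, 262.1, 13.8]
tool_rot: [3.141, 0.001, -2.576]
contact_force: [-1.7, 1.9, 5.1]
width: 0.276
grasp_force: 60.9
```

The grip is good: the opening is 23.5 mm against a 24 mm bar. Next I'll lift it.

Call:
servo_tool:
  increments:
    - {"dx":0,"dy":0,"dz":-10,"rx":0,"ry":0,"rz":0,"fingers":1}
    - {"dx":0,"dy":0,"dz":-25,"rx":0,"ry":0,"rz":0,"fingers":1}
    - {"dx":0,"dy":0,"dz":-30,"rx":0,"ry":0,"rz":0,"fingers":1}
    - {"dx":0,"dy":0,"dz":-30,"rx":0,"ry":0,"rz":0,"fingers":1}
    - {"dx":0,"dy":0,"dz":-30,"rx":0,"ry":0,"rz":0,"fingers":1}
    - {"dx":0,"dy":0,"dz":-30,"rx":0,"ry":0,"rz":0,"fingers":1}
    - {"dx":0,"dy":0,"dz":-20,"rx":0,"ry":0,"rz":0,"fingers":1}
    - {"dx":0,"dy":0,"dz":0,"rx":0,"ry":0,"rz":0,"fingers":1}

```text
clock: 4.6
tool_pos: [590.4, 261.9, 191.1]
tool_rot: [-3.14, 0.004, -2.576]
contact_force: [0.4, 1.3, -4.9]
width: 0.271
grasp_force: 59.9
```

```bash
cat >> h.py <<'E'
from scipy.spatial.transform import Rotation as Ro
STUD=np.array([675.3,14.5,113.]);PSI=np.radians(-5.7)
def goal(bx,h,tz=13.8,gx=-32,lat=0.,stud=STUD):   # block x over stud axis, height of underside; tool frame: x=-u,z=-n
    B=(Ro.from_euler('z',PSI)*Ro.from_euler('y',-30,degrees=True)).as_matrix()
    return stud+B@np.array([gx-bx,lat,h+tz]),Ro.from_matrix(B@np.diag([-1,1,-1.]))
def delta(st,P,R,n):
    C=Ro.from_euler('xyz',st["tool_rot"]);D=C.inv()*R
    rv=np.degrees(D.as_rotvec());dw=P-st["tool_pos"]
    print("world d",dw.round(1),"tool d",C.inv().apply(dw).round(1),"rotvec",rv.round(2))
    if n: # equal rows, shift in the frame standing at the row start
        for i in range(n): print((( C*Ro.from_rotvec(D.as_rotvec()*i/n)).inv().apply(dw)/n).round(1),(rv/n).round(2))
E
python3 - <<'E'
from h import *;from cell import ctrl
s=ctrl.get_state();print(s["tool_pos"],s["tool_rot"],s["contact_force"],s["width"],s["q"].round(2))
P,R=goal(32,45);P[2]+=40;print(P);delta(s,P,R,8)
E
```

```text
[590.42668127 261.90965281 191.11949745] [-3.14044522  0.00387842 -2.57595683] [ 0.38575955  1.31596975 -4.86888417] 0.2705343783524844 [ 0.42  0.36  0.17  1.38 -0.   -0.15]
[590.89378853  22.92485993 171.92229374]
world d [   0.5 -239.   -19.2] tool d [ 127.8 -202.    18.9] rotvec [  9.98 -28.64  37.21]
[ 16.  -25.2   2.4] [ 1.25 -3.58  4.65]
[ 14.  -26.4   2. ] [ 1.25 -3.58  4.65]
[ 11.9 -27.4   1.8] [ 1.25 -3.58  4.65]
[  9.8 -28.3   1.7] [ 1.25 -3.58  4.65]
[  7.6 -28.9   1.8] [ 1.25 -3.58  4.65]
[  5.3 -29.4   2. ] [ 1.25 -3.58  4.65]
[  3.  -29.7   2.4] [ 1.25 -3.58  4.65]
[  0.8 -29.8   2.9] [ 1.25 -3.58  4.65]
```

Call:
servo_tool:
  increments:
    - {"dx":16,"dy":-25.2,"dz":2.4,"rx":1.25,"ry":-3.58,"rz":4.65,"fingers":1}
    - {"dx":14,"dy":-26.4,"dz":2,"rx":1.25,"ry":-3.58,"rz":4.65,"fingers":1}
    - {"dx":11.9,"dy":-27.4,"dz":1.8,"rx":1.25,"ry":-3.58,"rz":4.65,"fingers":1}
    - {"dx":9.8,"dy":-28.3,"dz":1.7,"rx":1.25,"ry":-3.58,"rz":4.65,"fingers":1}
    - {"dx":7.6,"dy":-28.9,"dz":1.8,"rx":1.25,"ry":-3.58,"rz":4.65,"fingers":1}
    - {"dx":5.3,"dy":-29.4,"dz":2,"rx":1.25,"ry":-3.58,"rz":4.65,"fingers":1}
    - {"dx":3,"dy":-29.7,"dz":2.4,"rx":1.25,"ry":-3.58,"rz":4.65,"fingers":1}
    - {"dx":0.8,"dy":-29.8,"dz":2.9,"rx":1.25,"ry":-3.58,"rz":4.65,"fingers":1}

```text
clock: 5.4
tool_pos: [587.6, 21.3, 166.2]
tool_rot: [-3.139, 0.518, 3.04]
contact_force: [0.8, 0.3, -5.4]
width: 0.271
grasp_force: 59.9
```

Call:
servo_tool:
  increments:
    - {"dx":0,"dy":0,"dz":0,"rx":0,"ry":0,"rz":0,"fingers":1}
    - {"dx":0,"dy":0,"dz":0,"rx":0,"ry":0,"rz":0,"fingers":1}
    - {"dx":0,"dy":0,"dz":0,"rx":0,"ry":0,"rz":0,"fingers":1}

```text
clock: 5.7
tool_pos: [589.5, 23.3, 168.4]
tool_rot: [-3.139, 0.518, 3.044]
contact_force: [1.1, 0.7, -4.8]
width: 0.275
grasp_force: 60.3
```

Run:
```python
from h import *;from cell import ctrl;import pickle
d={n:ctrl.read_camera(n) for n in("scene","top")};pickle.dump(d,open("c1.pkl","wb"))
s=ctrl.get_state();print(s["clock"],s["tool_pos"],s["tool_rot"],s["contact_force"])
P,R=goal(32,45);delta(s,P,R,0)
t=d["top"]["color"][80:230,270:430];u=d["scene"]["color"][180:330,180:340]
cv2.imwrite("pics/hov.png",np.hstack([cv2.resize(x,(400,375),interpolation=cv2.INTER_CUBIC) for x in(t,u)])[:,:,::-1])
```

```text
5.8 [590.17499087  23.61950869 169.17844683] [-3.13946085  0.51926267  3.04474266] [ 0.5592901  -0.20630839 -4.74037043]
world d [  0.7  -0.7 -37.3] tool d [17.8 -0.6 32.7] rotvec [-0.05 -0.25  0.13]
```

View pics/hov.png

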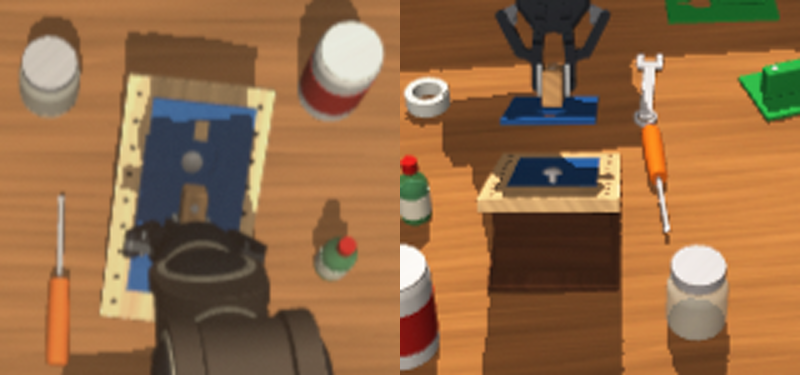

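The scene view shows the plate held level across the slope at crop (550,108), above the board. The top view shows the stud through the keyhole at crop (192,162), and the slot end near (203,122). I'll check these against their predicted pixels.

Run:
```python
from h import *;import pickle
d=pickle.load(open("c1.pkl","rb"))
pos=np.array([590.17,23.62,169.18]);R=Ro.from_euler('xyz',[-3.13946,.51926,3.04474])
# block frame from tool: x=-tx, y=ty, z=-tz ; grip TCP at block (-32,0,13.8)
def W(b): b=np.array(b,float)-[-32,0,13.8];return pos+R.apply(b*[-1,1,-1])
for n,o,sz in(("top",(270,80),2.5),("scene",(180,180),2.5)):
    for nm,b in dict(slotend=(68,0,6),opening=(32,0,6),c1=(85,50,6),c2=(85,-50,6),gript=(6,0,48)).items():
        print(n,nm,((proj(d[n],W(b))[0]-o)*sz).round(0))
    print(n,"head",((proj(d[n],STUD+16*np.array([-.4976,.0497,.866]))[0]-o)*sz).round(0))
m=blue(d["scene"],(375//2+30,215,425,232))
m[:, :]=m
cs,_=cv2.findContours(m,cv2.RETR_EXTERNAL,cv2.CHAIN_APPROX_NONE);c=max(cs,key=cv2.contourArea);print(((cv2.approxPolyDP(c,2,True)[:,0]-[180,180])*2.5).tolist())
```

```text
top slotend [202. 122.]
top opening [197. 159.]
top c1 [152.  99.]
top c2 [256. 110.]
top gript [196. 194.]
top head [192. 163.]
scene slotend [148. 114.]
scene opening [150. 109.]
scene c1 [195. 117.]
scene c2 [100. 117.]
scene gript [151.  69.]
scene head [151. 167.]
[[100.0, 120.0], [192.5, 122.5], [195.0, 97.5], [165.0, 97.5], [160.0, 107.5], [115.0, 97.5]]
```

Prediction and picture agree within a pixel, so I'll descend.

Call:
servo_tool:
  increments:
    - {"dx":6,"dy":-0.3,"dz":11,"rx":0,"ry":-0.25,"rz":0.13,"fingers":1}
    - {"dx":6,"dy":-0.3,"dz":11,"rx":0,"ry":0,"rz":0,"fingers":1}
    - {"dx":5.8,"dy":0,"dz":11,"rx":0,"ry":0,"rz":0,"fingers":1}
    - {"dx":0,"dy":0,"dz":13,"rx":0,"ry":0,"rz":0,"fingers":1}
    - {"dx":0,"dy":0,"dz":10,"rx":0,"ry":0,"rz":0,"fingers":1}
    - {"dx":0,"dy":0,"dz":0,"rx":0,"ry":0,"rz":0,"fingers":1}
    - {"dx":0,"dy":0,"dz":0,"rx":0,"ry":0,"rz":0,"fingers":1}
    - {"dx":0,"dy":0,"dz":0,"rx":0,"ry":0,"rz":0,"fingers":1}

```text
clock: 6.6
tool_pos: [602.7, 21.0, 112.7]
tool_rot: [-3.141, 0.525, 3.041]
contact_force: [-0.1, 0.3, -5.3]
width: 0.272
grasp_force: 60.2
```

Run:
```python
from h import *;from cell import ctrl
s=ctrl.get_state();print(s["clock"],s["tool_pos"],s["tool_rot"],s["contact_force"],s["moment"])
for h in(22,0): delta(s,*goal(32,h),0)
```

```text
6.6 [602.72184757  21.03525387 112.66361344] [-3.14096593  0.52527637  3.04078092] [-0.1477967   0.34300809 -5.26088838] [ 0.05137728  1.04046692 -0.01628375]
world d [-0.4  0.7 -0.7] tool d [0.7 0.7 0.3] rotvec [-0.07  0.1  -0.07]
world d [ 10.6  -0.3 -19.7] tool d [ 0.8  0.7 22.3] rotvec [-0.07  0.1  -0.07]
```

Call:
servo_tool:
  increments:
    - {"dx":0.8,"dy":0.7,"dz":5,"rx":0,"ry":0.1,"rz":0,"fingers":1}
    - {"dx":0,"dy":0,"dz":5,"rx":0,"ry":0,"rz":0,"fingers":1}
    - {"dx":0,"dy":0,"dz":4,"rx":0,"ry":0,"rz":0,"fingers":1}
    - {"dx":0,"dy":0,"dz":3,"rx":0,"ry":0,"rz":0,"fingers":1}
    - {"dx":0,"dy":0,"dz":2,"rx":0,"ry":0,"rz":0,"fingers":1}
    - {"dx":0,"dy":0,"dz":0,"rx":0,"ry":0,"rz":0,"fingers":1}
    - {"dx":0,"dy":0,"dz":0,"rx":0,"ry":0,"rz":0,"fingers":1}

```text
clock: 7.3
tool_pos: [611.1, 20.8, 95.1]
tool_rot: [-3.141, 0.522, 3.041]
contact_force: [-0.2, -0.1, -4.5]
width: 0.274
grasp_force: 60.3
```

Call:
servo_tool:
  increments:
    - {"dx":0,"dy":0,"dz":1,"rx":0,"ry":0,"rz":0,"fingers":1}
    - {"dx":0,"dy":0,"dz":0,"rx":0,"ry":0,"rz":0,"fingers":1}
    - {"dx":0,"dy":0,"dz":1,"rx":0,"ry":0,"rz":0,"fingers":1}
    - {"dx":0,"dy":0,"dz":0,"rx":0,"ry":0,"rz":0,"fingers":1}

```text
clock: 7.7
tool_pos: [612.0, 20.7, 93.3]
tool_rot: [-3.141, 0.523, 3.041]
contact_force: [0.2, -0.4, -4.8]
width: 0.273
grasp_force: 60.3
```

Run:
```python
from h import *;from cell import ctrl
s=ctrl.get_state();print(s["clock"],s["tool_pos"],s["tool_rot"],s["contact_force"],s["moment"])
delta(s,*goal(32,0),0)
```

```text
7.7 [612.02207969  20.73132698  93.28358545] [-3.14076827  0.5225418   3.04098896] [ 0.19069935 -0.4020569  -4.80666575] [0.14063028 1.03730932 0.00119193]
world d [ 1.3 -0.  -0.3] tool d [-0.9  0.1  0.9] rotvec [-0.08 -0.06 -0.06]
```

Call:
servo_tool:
  increments:
    - {"dx":0,"dy":0,"dz":0.7,"rx":0,"ry":0,"rz":0,"fingers":1}
    - {"dx":0,"dy":0,"dz":0,"rx":0,"ry":0,"rz":0,"fingers":1}
    - {"dx":0,"dy":0,"dz":0,"rx":0,"ry":0,"rz":0,"fingers":1}

```text
clock: 8.0
tool_pos: [612.4, 20.7, 92.7]
tool_rot: [-3.141, 0.522, 3.041]
contact_force: [-0.4, 0.2, -4.5]
width: 0.271
grasp_force: 60.3
```

Call:
servo_tool:
  increments:
    - {"dx":0,"dy":0,"dz":0.7,"rx":0,"ry":0,"rz":0,"fingers":1}
    - {"dx":0,"dy":0,"dz":0,"rx":0,"ry":0,"rz":0,"fingers":1}
    - {"dx":0,"dy":0,"dz":0,"rx":0,"ry":0,"rz":0,"fingers":1}

```text
clock: 8.3
tool_pos: [612.7, 20.7, 92.3]
tool_rot: [-3.141, 0.523, 3.041]
contact_force: [-2.8, 0.4, -2.1]
width: 0.27
grasp_force: 61.0
```

Call:
servo_tool:
  increments:
    - {"dx":0,"dy":0,"dz":0.7,"rx":0,"ry":0,"rz":0,"fingers":1}
    - {"dx":0,"dy":0,"dz":0,"rx":0,"ry":0,"rz":0,"fingers":1}
    - {"dx":0,"dy":0,"dz":0,"rx":0,"ry":0,"rz":0,"fingers":1}

```text
clock: 8.6
tool_pos: [612.7, 20.7, 92.3]
tool_rot: [-3.141, 0.523, 3.041]
contact_force: [-9.6, 0.2, 5.0]
width: 0.275
grasp_force: 62.4
```

The plate is flat on the face at about 0 height, so the head has gone through. I'll ease the pressure and slide down.

Call:
servo_tool:
  increments:
    - {"dx":0,"dy":0,"dz":-1,"rx":0,"ry":0,"rz":0,"fingers":1}
    - {"dx":4,"dy":0,"dz":0,"rx":0,"ry":0,"rz":0,"fingers":1}
    - {"dx":4,"dy":0,"dz":0,"rx":0,"ry":0,"rz":0,"fingers":1}
    - {"dx":4,"dy":0,"dz":0,"rx":0,"ry":0,"rz":0,"fingers":1}
    - {"dx":4,"dy":0,"dz":0,"rx":0,"ry":0,"rz":0,"fingers":1}
    - {"dx":0,"dy":0,"dz":0,"rx":0,"ry":0,"rz":0,"fingers":1}
    - {"dx":0,"dy":0,"dz":0,"rx":0,"ry":0,"rz":0,"fingers":1}

```text
clock: 9.3
tool_pos: [598.0, 22.1, 83.9]
tool_rot: [-3.141, 0.521, 3.041]
contact_force: [-2.9, 0.8, -2.4]
width: 0.276
grasp_force: 60.8
```

Run:
```python
from h import *;from cell import ctrl
s=ctrl.get_state();print(s["clock"],s["tool_pos"],s["tool_rot"],s["contact_force"],s["moment"])
delta(s,*goal(63.5,0),0)
```

```text
9.3 [598.02752107  22.08474537  83.86171543] [-3.14062666  0.52126844  3.04112751] [-2.94504294  0.75706043 -2.38417889] [ 0.04623115  1.1419391  -0.0147366 ]
world d [-11.9   1.3  -6.7] tool d [13.7  0.1 -0.2] rotvec [-0.08 -0.13 -0.05]
```

Call:
servo_tool:
  increments:
    - {"dx":3,"dy":0,"dz":0,"rx":0,"ry":0,"rz":0,"fingers":1}
    - {"dx":3,"dy":0,"dz":0,"rx":0,"ry":0,"rz":0,"fingers":1}
    - {"dx":3,"dy":0,"dz":0,"rx":0,"ry":0,"rz":0,"fingers":1}
    - {"dx":2,"dy":0,"dz":0,"rx":0,"ry":0,"rz":0,"fingers":1}
    - {"dx":0,"dy":0,"dz":0,"rx":0,"ry":0,"rz":0,"fingers":1}
    - {"dx":0,"dy":0,"dz":0,"rx":0,"ry":0,"rz":0,"fingers":1}

```text
clock: 9.9
tool_pos: [588.9, 23.0, 78.6]
tool_rot: [-3.141, 0.522, 3.041]
contact_force: [-1.7, 0.0, -3.1]
width: 0.269
grasp_force: 60.6
```

Call:
servo_tool:
  increments:
    - {"dx":1,"dy":0,"dz":0,"rx":0,"ry":0,"rz":0,"fingers":1}
    - {"dx":0,"dy":0,"dz":0,"rx":0,"ry":0,"rz":0,"fingers":1}
    - {"dx":1,"dy":0,"dz":0,"rx":0,"ry":0,"rz":0,"fingers":1}
    - {"dx":0,"dy":0,"dz":0,"rx":0,"ry":0,"rz":0,"fingers":1}
    - {"dx":0,"dy":0,"dz":0,"rx":0,"ry":0,"rz":0,"fingers":1}

```text
clock: 10.4
tool_pos: [587.5, 23.2, 77.9]
tool_rot: [-3.141, 0.522, 3.041]
contact_force: [-0.3, 0.9, -3.6]
width: 0.273
grasp_force: 60.5
```

Call:
servo_tool:
  increments:
    - {"dx":1,"dy":0,"dz":0,"rx":0,"ry":0,"rz":0,"fingers":1}
    - {"dx":0,"dy":0,"dz":0,"rx":0,"ry":0,"rz":0,"fingers":1}
    - {"dx":0,"dy":0,"dz":0,"rx":0,"ry":0,"rz":0,"fingers":1}

```text
clock: 10.7
tool_pos: [586.6, 23.3, 77.4]
tool_rot: [-3.141, 0.522, 3.041]
contact_force: [-0.8, 0.1, -4.0]
width: 0.272
grasp_force: 60.5
```

Run:
```python
from h import *;from cell import ctrl
s=ctrl.get_state();print(s["clock"],s["tool_pos"],s["tool_rot"],s["contact_force"],s["moment"])
delta(s,*goal(63.5,0),0)
```

```text
10.7 [586.62016617  23.29871887  77.36618675] [-3.14079764  0.52241588  3.04097624] [-0.82778847  0.11008616 -4.003055  ] [0.06376376 0.92120059 0.0097354 ]
world d [-0.5  0.1 -0.2] tool d [ 0.5  0.1 -0.1] rotvec [-0.08 -0.07 -0.06]
```

Not at the end of the slot yet, so I'll keep going gently until it makes contact.

Call:
servo_tool:
  increments:
    - {"dx":0.8,"dy":0,"dz":0.2,"rx":0,"ry":0,"rz":0,"fingers":1}
    - {"dx":0,"dy":0,"dz":0,"rx":0,"ry":0,"rz":0,"fingers":1}
    - {"dx":0,"dy":0,"dz":0,"rx":0,"ry":0,"rz":0,"fingers":1}

```text
clock: 11.0
tool_pos: [586.2, 23.3, 77.0]
tool_rot: [-3.141, 0.523, 3.041]
contact_force: [-0.3, -0.1, -3.1]
width: 0.273
grasp_force: 60.5
```

Call:
servo_tool:
  increments:
    - {"dx":0.8,"dy":0,"dz":0,"rx":0,"ry":0,"rz":0,"fingers":1}
    - {"dx":0,"dy":0,"dz":0,"rx":0,"ry":0,"rz":0,"fingers":1}
    - {"dx":0,"dy":0,"dz":0,"rx":0,"ry":0,"rz":0,"fingers":1}

```text
clock: 11.3
tool_pos: [585.4, 23.4, 76.5]
tool_rot: [-3.141, 0.523, 3.041]
contact_force: [-0.2, 1.0, -2.1]
width: 0.275
grasp_force: 60.6
```

Call:
servo_tool:
  increments:
    - {"dx":0.8,"dy":0,"dz":0,"rx":0,"ry":0,"rz":0,"fingers":1}
    - {"dx":0,"dy":0,"dz":0,"rx":0,"ry":0,"rz":0,"fingers":1}
    - {"dx":0,"dy":0,"dz":0,"rx":0,"ry":0,"rz":0,"fingers":1}

```text
clock: 11.6
tool_pos: [584.7, 23.5, 76.1]
tool_rot: [-3.141, 0.523, 3.041]
contact_force: [-0.5, -0.3, -2.3]
width: 0.271
grasp_force: 60.6
```

Call:
servo_tool:
  increments:
    - {"dx":0.8,"dy":0,"dz":0,"rx":0,"ry":0,"rz":0,"fingers":1}
    - {"dx":0,"dy":0,"dz":0,"rx":0,"ry":0,"rz":0,"fingers":1}
    - {"dx":0,"dy":0,"dz":0,"rx":0,"ry":0,"rz":0,"fingers":1}

```text
clock: 11.9
tool_pos: [584.4, 23.5, 76.0]
tool_rot: [-3.141, 0.523, 3.041]
contact_force: [2.2, 0.4, -2.2]
width: 0.274
grasp_force: 60.5
```

Call:
servo_tool:
  increments:
    - {"dx":0.8,"dy":0,"dz":0,"rx":0,"ry":0,"rz":0,"fingers":1}
    - {"dx":0,"dy":0,"dz":0,"rx":0,"ry":0,"rz":0,"fingers":1}
    - {"dx":0,"dy":0,"dz":0,"rx":0,"ry":0,"rz":0,"fingers":1}

```text
clock: 12.2
tool_pos: [584.3, 23.6, 76.0]
tool_rot: [-3.141, 0.525, 3.041]
contact_force: [4.5, -1.0, -3.3]
width: 0.276
grasp_force: 60.2
```

Run:
```python
from h import *;from cell import ctrl;import pickle
d={n:ctrl.read_camera(n) for n in("scene","top")};pickle.dump(d,open("c2.pkl","wb"))
s=ctrl.get_state();print(s["clock"],s["tool_pos"],s["contact_force"],s["moment"])
delta(s,*goal(63.5,0),0)
t=d["top"]["color"][100:200,300:400];u=d["scene"]["color"][210:310,190:290]
cv2.imwrite("pics/slid.png",np.hstack([cv2.resize(x,(400,400),interpolation=cv2.INTER_CUBIC) for x in(t,u)])[:,:,::-1])
```

```text
12.3 [584.29668424  23.56707608  76.00932146] [ 4.68555369 -1.06218382 -4.37897095] [-0.03057109  0.08702636 -0.00427858]
world d [ 1.8 -0.2  1.2] tool d [-2.2  0.  -0.1] rotvec [-0.08  0.05 -0.08]
```

View pics/slid.png

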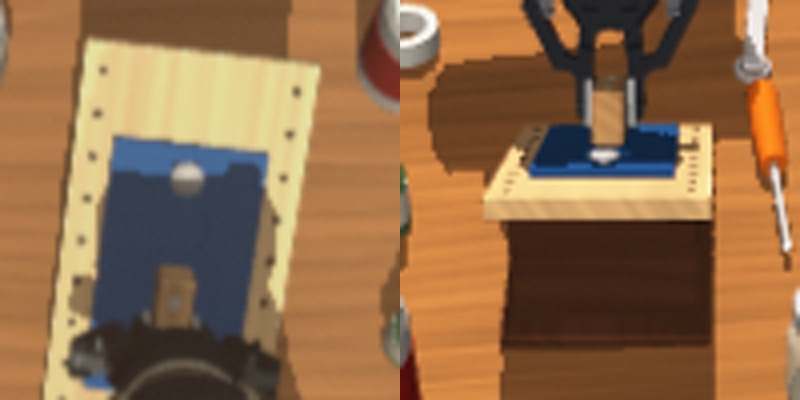

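The force is building and the motion has stopped, with the stud at the slot end at (187,180) in the top crop and the plate covering the paint. I'll release and retract along the tool axis.

Call:
servo_tool:
  increments:
    - {"dx":-0.5,"dy":0,"dz":0,"rx":0,"ry":0,"rz":0,"fingers":1}
    - {"dx":0,"dy":0,"dz":0,"rx":0,"ry":0,"rz":0,"fingers":0.6}
    - {"dx":0,"dy":0,"dz":0,"rx":0,"ry":0,"rz":0,"fingers":0.3}
    - {"dx":0,"dy":0,"dz":0,"rx":0,"ry":0,"rz":0,"fingers":0}
    - {"dx":0,"dy":0,"dz":0,"rx":0,"ry":0,"rz":0,"fingers":0}
    - {"dx":0,"dy":0,"dz":0,"rx":0,"ry":0,"rz":0,"fingers":0}
    - {"dx":0,"dy":0,"dz":0,"rx":0,"ry":0,"rz":0,"fingers":0}
    - {"dx":0,"dy":0,"dz":0,"rx":0,"ry":0,"rz":0,"fingers":0}

```text
clock: 13.1
tool_pos: [583.8, 23.6, 75.5]
tool_rot: [-3.141, 0.523, 3.041]
contact_force: [-0.4, -0.1, -0.4]
width: 1.004
grasp_force: 0.0
```

Call:
servo_tool:
  increments:
    - {"dx":0,"dy":0,"dz":-8,"rx":0,"ry":0,"rz":0,"fingers":0}
    - {"dx":0,"dy":0,"dz":-15,"rx":0,"ry":0,"rz":0,"fingers":0}
    - {"dx":0,"dy":0,"dz":-25,"rx":0,"ry":0,"rz":0,"fingers":0}
    - {"dx":0,"dy":0,"dz":-30,"rx":0,"ry":0,"rz":0,"fingers":0}
    - {"dx":0,"dy":0,"dz":-30,"rx":0,"ry":0,"rz":0,"fingers":0}
    - {"dx":0,"dy":0,"dz":-30,"rx":0,"ry":0,"rz":0,"fingers":0}
    - {"dx":0,"dy":0,"dz":-30,"rx":0,"ry":0,"rz":0,"fingers":0}
    - {"dx":0,"dy":0,"dz":-20,"rx":0,"ry":0,"rz":0,"fingers":0}

```text
clock: 13.9
tool_pos: [489.8, 33.3, 241.4]
tool_rot: [3.142, 0.525, 3.041]
contact_force: [1.2, -0.0, -0.8]
width: 1.0
grasp_force: 0.0
```

Call:
servo_tool:
  increments:
    - {"dx":30,"dy":0,"dz":-15,"rx":0,"ry":0,"rz":0,"fingers":0}
    - {"dx":30,"dy":0,"dz":-15,"rx":0,"ry":0,"rz":0,"fingers":0}
    - {"dx":30,"dy":0,"dz":-15,"rx":0,"ry":0,"rz":0,"fingers":0}
    - {"dx":0,"dy":0,"dz":0,"rx":0,"ry":0,"rz":0,"fingers":0}
    - {"dx":0,"dy":0,"dz":0,"rx":0,"ry":0,"rz":0,"fingers":0}

```text
clock: 14.4
tool_pos: [390.3, 43.5, 233.5]
tool_rot: [3.141, 0.525, 3.041]
contact_force: [0.6, 0.4, -0.4]
width: 1.006
grasp_force: 0.0
```

Run:
```python
from h import *;from cell import ctrl
d={n:ctrl.read_camera(n) for n in("scene","top")}
s=ctrl.get_state();print(s["clock"],s["tool_pos"],s["contact_force"])
for b in [(85,50,6),(85,-50,6),(-85,-50,6),(-85,50,6)]:
    B=(Ro.from_euler('z',PSI)*Ro.from_euler('y',-30,degrees=True)).as_matrix()
    print(((proj(d["top"],STUD+B@(np.array(b)-[63.5,0,0]))[0]-[300,100])*4).round(0))
t=d["top"]["color"][100:220,300:400];u=d["scene"]["color"][200:320,190:290]
cv2.imwrite("pics/fin.png",np.hstack([cv2.resize(x,(400,480),interpolation=cv2.INTER_CUBIC) for x in(t,u)])[:,:,::-1])
```

```text
14.5 [391.04410819  43.32314824 233.10274146] [ 0.65027383 -0.3445806  -0.44739736]
[113. 136.]
[268. 153.]
[231. 403.]
[ 82. 387.]
```

View pics/fin.png

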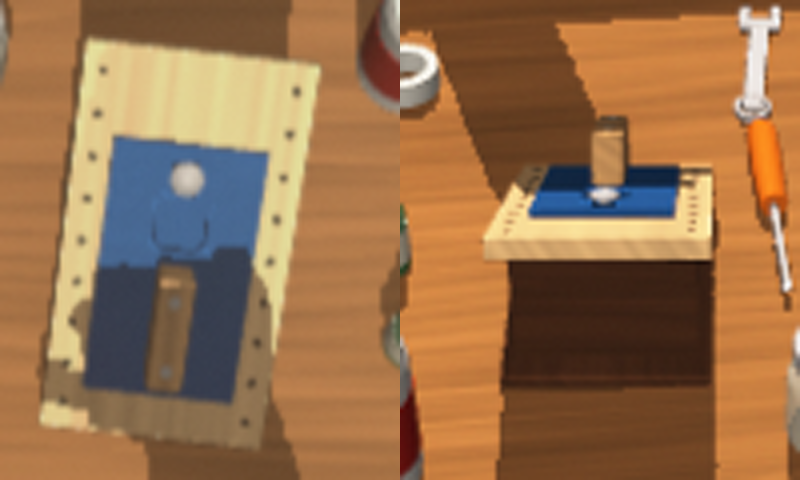

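The plate corners at (113,136), (268,152), (234,402) and (84,387) match the prediction. The block hangs straight and home on the stud, and the arm is clear, so I'll hand in.

```bash
python3 -c "
from cell import ctrl
print(ctrl.close_job())"
```

```text
the job is handed in; nothing more can be done
None
```

The blue push block hangs straight on the blue board's stud with its keyhole end uppermost and the stud at the slot end; I let go, moved the arm clear, touched nothing else and handed the job in at about 14.5 s (no verdict was returned).

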